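Hold a die-cast box in the corner of a bond tester

TASK

Check the earth bond of the die-cast aluminium box that has a round socket on its lid. First switch the bond tester on by turning the selector on its control box clockwise until it clicks over to its other position; then set the box on the tester's base, lid up, with its long side along the long stop, and push it fully home into the corner so that it bears flush on both metal stops at once with their spring contacts pushed in. The springs push the box off again, so finish while still gripping it and pressing it against both stops, and leave the other things on the bench where they are.

Things in the scene. Friction and masses are not known exactly. Their poses are not given: they have to be found in the camera images.
- fixture: Bond tester, fixed to the bench: a dark insulating base board 170 (x) x 280 (y) x 16 mm high, origin at the centre of its underside, x pointing away from the robot at yaw 0, y to the left. On its left half (y 47 to 137 mm, x -60 to 70 mm) stands a grey control box whose top is 62 mm above the bench, with the selector on it. On its right half is the nest, an open corner formed by the two stops; the board's flat top (z = 16 mm) is the nest's floor.
- long_stop: Long stop: aluminium bar 12 (x) x 84 (y) x 15 mm high on the base board, along the nest's far side; origin at the centre of its underside, axes as the fixture's. Its face towards the robot (6 mm from its origin, at fixture x = 45 mm) is the datum for the box's long side. Its top is 31 mm above the bench, so fingers gripping the box's upper 26 mm pass over it.
- short_stop: Short stop: aluminium bar 40 (x) x 12 (y) x 15 mm high, at the nest's right end, square to the long stop; origin at the centre of its underside, axes as the fixture's. Its face to the left (+y, 6 mm from its origin, at fixture y = -112 mm) is the datum for the box's end.
- nest_home (a point): Where the centre of the box's underside lies when it is home against both stops: on the base board's top, fixture (20, -62, 16) mm, axes as the fixture's. Home, the box's long (x) axis is along the fixture's y, either way round. The way into the corner is along fixture +x (long stop) and -y (short stop); box, floor and stops are smooth (friction about 0.3), and 10 to 15 N each way, without bearing down hard, seats the box.
- long_contact (a joint): Travel in m of the brass spring contact in the middle of the long stop: 8 mm across, its axis 8 mm above the base board, at 0 it stands 3 mm proud of the stop's face; 0.003 when the box is flush on the stop. Spring force 1.5 N at 0, 3 N at 0.003.
- short_contact (a joint): The same for the spring contact in the short stop.
- selector (a joint): Angle in rad of the selector, growing clockwise seen from above: 0 at the start (off), 1.047 (60 degrees) in the other position (on). A sprung detent holds it at each end: about 0.11 N m starts it from 0, the torque falls to nothing half way, at 0.52, and past that it snaps over by itself.
- selector_grip (a point): Point on the selector's upright axis at mid height of its grip bar, 89 mm above the bench. The black bar is 44 mm long (the point's x axis, turning with the selector), 14 mm thick (y), and stands from 73 to 101 mm above the bench over a 46 mm disc; the white line on it marks its -x end.
- socket_box: The die-cast aluminium box to test: 100 (x) x 50 (y) x 45 mm high, about 0.33 kg, origin at the centre of its underside. On its lid a round steel socket, 17 mm across at its foot, 16 mm high, stands on the long axis 30 mm from the middle towards +x. It starts lid up on the bench on the left or right of the tester.
- small_box: Small plain die-cast aluminium box, 64 x 58 x 34 mm high, no socket on its lid; origin: centre of the underside. Not part of the job.
- screwdriver: Screwdriver with black handle, 170 mm long, lying flat. Not part of the job.
- multimeter: Grey handheld meter, 150 x 75 x 34 mm, lying on its back. Not part of the job.
- stop_button_box: Yellow emergency-stop box, 72 mm square, 81 mm high with its red mushroom button. Not part of the job.
- solder_reel: Metal reel standing on its flange, 62 mm across, 40 mm high. Not part of the job.
- adapter_tray: Black open tray of coaxial adapters, 110 x 150 x 28 mm. Not part of the job.
- terminator: Small steel coaxial terminator standing upright, 15 mm across, 30 mm high. Not part of the job.
Not all that is in view belongs to the job. Leave any orange or pink look-alike of the socket_box alone.

How it is judged:
By the outcome, as a careful person would: the job done as asked, in the order asked, and still so for the second after the job is handed in, while the arm keeps its last pose, push and grip.
It also fails if it takes over 59 s, if anything falls off the work surface, if the arm or the gripper's body presses on something with over 40 N, if the wrist force passes 120 N, or if a joint passes its speed limit or range.

ROBOT

A 6-joint arm with a two-finger parallel gripper is mounted at the origin on the work surface. World frame = base frame: x ahead of the robot, y to its left, z up, the work surface at z = 0. Lengths are in m, angles in rad, forces in N, time in s.
With the tool pointing down it reaches from about 0.225 to 0.875 m from the base axis. Payload 3.4 kg.
Tool frame: the origin (TCP) lies between the finger pads; the fingertips stand manip.tips_ahead ahead of it and the grasp point (between the pads) lies 3 mm ahead of it (manip.tips_ahead is the distance from the TCP to the fingertips, in m); z points along the fingers, x is the direction in which the jaws open and shut, and the axes are right-handed (so a half turn about z gives the same grasp; the last joint's range is limited). The gripper opens to 85 mm and grips with 20 to 120 N. Pads are 22 mm wide; open, the fingers measure 114 mm over their backs; the gripper's body (76 mm by 85 mm) begins 54 mm behind the grasp point. The pads swing forward as they close: fully open they stand 13 mm farther back than shut.
Start: joints at [1.2, 0.276, 1.505, -0, 1.361, -0.121], TCP at [0.142, 0.557, 0.253] pointing down, gripper open.
Joint ranges: [-2.89, 2.89], [-0.75, 2.08], [0.22, 2.7], [-1.18, 4.32], [0.11, 2.71], [-2.7, 2.7]. Speed limits (rad/s): [2.57, 2.57, 3.14, 3.14, 3.14, 3.14].

INTERFACE

Orientations are given as a rotation vector (axis times angle).
In Python, from plant import get_obs, viewer, manip gives the robot as it stands.
- The arm moves only by the tool send_rows, never from a script. Its argument "commands" is a list that holds one entry, the list of rows, each a list of 6 numbers: the shift along the tool's x, y, z scaled (see below), then the turn, a rotation vector about the tool's x, y, z scaled (see below). In form: [[[dx, dy, dz, wx, wy, wz], ...]]. A call has 1 to 8 rows; each row is the pose to reach, as a shift and turn from the pose commanded when the call began, along the tool's axes at that moment; what a row does not reach only later rows make up. The controller multiplies each number of a shift by 200 mm and each number of a turn by 90 degrees. A row lasts 1/12 s, in which the tool goes at most 41.7 mm and 7.16 degrees, less where a joint would pass 70% of its speed; a pose out of reach is approached as far as the arm can. A call with a number of a shift or a turn outside -1 to 1 is refused whole. A call with a gripper value outside its range is refused whole. "hand" is the gripper command: -1 is shut, 1 is fully open, values between are in proportion, set as the call begins (left out, the last holds). The fingers move at their own pace and stop on an object; "force" is the grip in N (left out, the last holds). Time passes only in rows, so rows that repeat a pose let the fingers close. It gives the time, the measured TCP pose, the force and the opening at its end, in the units of the state.
- get_obs(): the state, without advancing time (a new reading comes with each control period).
- viewer.grab_frame(name): name is "side" or "top"; returns a dict with "image" (420x560x3 uint8, red, green, blue), "K" (3x3 intrinsics, pixels), "position" and "orientation" of the camera in the world. Camera axes: x right, y up, looking along -z (the intrinsics and any distortion apply to the point x, -y, -z); pixel columns grow to the right and rows downward; lengths in m; the calibration is good to about 2 mm. A picture is of the moment at which its call begins. There is no depth.
- manip.job_done(): hands the job in, once; it reports no verdict.
The state is a dict: "time": time; "q": joint angles; "qvel": joint speeds; "tau": joint torques, N m; "eef_pos": TCP position; "tool_rot": TCP orientation; "wrist_force": force on the tool from outside, world axes, zero at the start; "torque": the same for the moment, N m; "gripper_width": finger opening in m.
Only numpy, scipy, OpenCV 4.12 (cv2) and the standard library are available. Lean on these libraries where they do the work, as an engineer would, in place of code of your own. Each camera call takes 0.05 s, during which the arm holds its last target.

## Working session

There is one attempt and no reset: what is moved stays moved. The work goes in short steps, Python scripts to look and compute and a tool call to move; the robot and the scene stay as the last step left them, time stands still between calls to the robot, and variables do not carry over. Pictures are saved under pics/ and viewed, and the job is handed in when it is done.

Besides the shell and the picture viewer there is one more tool, called by a JSON object that holds its "fn" and its "kwargs". send_rows: Moves the arm, as the interface text tells. Its arguments: {"type":"object","properties":{"commands":{"type":"array","items":{"type":"array","items":{"type":"array","items":{"type":"number"}}}},"hand":{"type":"number"},"force":{"type":"number"}},"required":["commands"]}

```bash
ls; mkdir -p pics; python3 - <<'E'
from plant import get_obs, viewer, manip
import cv2
o=get_obs(); print(o); print(manip.tips_ahead)
for n in("side","top"):
    f=viewer.grab_frame(n); cv2.imwrite(f"pics/{n}0.png",f["image"][:,:,::-1]); print(n,f["K"],f["position"],f["orientation"],[k for k in f])
E
```

```text
pics
{'time': 0.0, 'q': array([ 1.19998902e+00,  2.76607463e-01,  1.50614294e+00, -2.36230882e-05,
        1.36069228e+00, -1.20992467e-01]), 'qvel': array([-5.81867619e-05,  8.38460245e-04, -5.47945227e-04, -7.84041002e-04,
        8.30314715e-04,  1.99673124e-03]), 'tau': array([ 6.79333498e-04, -4.16780126e+01, -2.45816678e+01,  2.29212924e-05,
        1.08790083e-02,  2.13422555e-05]), 'eef_pos': array([0.14198389, 0.5566884 , 0.25242865]), 'tool_rot': array([ 2.48011655e+00,  1.92679143e+00, -2.47386671e-03]), 'wrist_force': array([ 0.60712947, -0.38537909,  0.61383299]), 'torque': array([-0.03154818,  0.03192826, -0.01418574]), 'gripper_width': 0.08547335677948142}
0.022
side [[543.43136244   0.         279.03243786]
 [  0.         543.43136244 210.10143443]
 [  0.           0.           1.        ]] [-0.2000009  -0.81724582  0.7506519 ] [ 1.00495691 -0.37763968 -0.6226456 ] ['image', 'K', 'position', 'orientation']
top [[420.60841068   0.         274.88020708]
 [  0.         420.60841068 209.67158791]
 [  0.           0.           1.        ]] [0.38439281 0.04568543 1.32281252] [ 0.10626622 -0.06824057 -1.59028041] ['image', 'K', 'position', 'orientation']
```

View pics/side0.png

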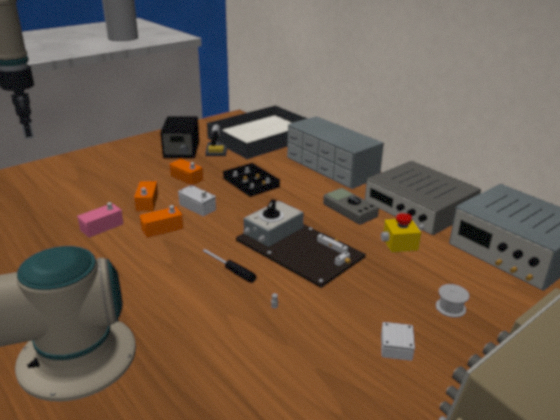

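View pics/top0.png

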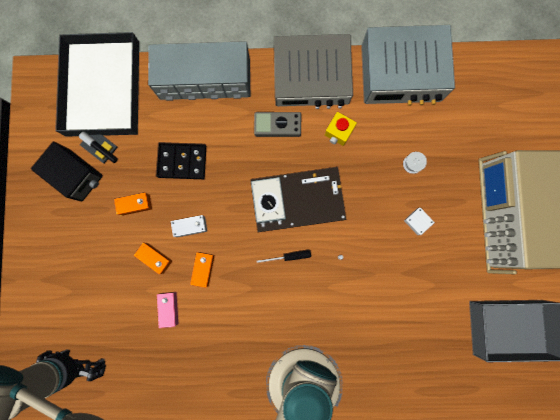

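The side view shows the grey socket box at about (197,200), the tester at (290,240) and orange and pink look-alikes. In the top view the box is at (188,226), the board at (298,199) and the selector at (268,203). Next: enlarge and measure.

```bash
cat > h.py <<'E'
import numpy as np, cv2
from scipy.spatial.transform import Rotation as R
from plant import get_obs, viewer, manip
def ray(f,u,v):
    K=f["K"]; d=np.linalg.inv(K)@np.array([u,v,1.]); d=np.array([d[0],-d[1],-d[2]])
    return np.array(f["position"]), R.from_rotvec(f["orientation"]).as_matrix()@d
def onz(f,u,v,z):
    p,d=ray(f,u,v); return p+d*(z-p[2])/d[2]
def proj(f,P):
    c=R.from_rotvec(f["orientation"]).as_matrix().T@(np.array(P)-f["position"]); c=np.array([c[0],-c[1],-c[2]])
    q=f["K"]@c; return q[:2]/q[2]
def crop(f,u0,v0,w,h,name):
    s=min(800//w,600//h); im=f["image"][v0:v0+h,u0:u0+w,::-1]
    cv2.imwrite("pics/"+name,cv2.resize(im,None,fx=s,fy=s,interpolation=cv2.INTER_CUBIC)); print(name,s)
E
python3 - <<'E'
from h import *
f=viewer.grab_frame("top"); np.save("top0.npy",f,allow_pickle=True)
crop(f,160,205,60,45,"box_t.png"); crop(f,240,160,120,80,"fix_t.png")
g=viewer.grab_frame("side"); np.save("side0.npy",g,allow_pickle=True); crop(g,230,190,140,95,"fix_s.png"); crop(g,170,175,60,45,"box_s.png")
E
```

```text
box_t.png 13
fix_t.png 6
fix_s.png 5
box_s.png 13
```

View pics/box_t.png

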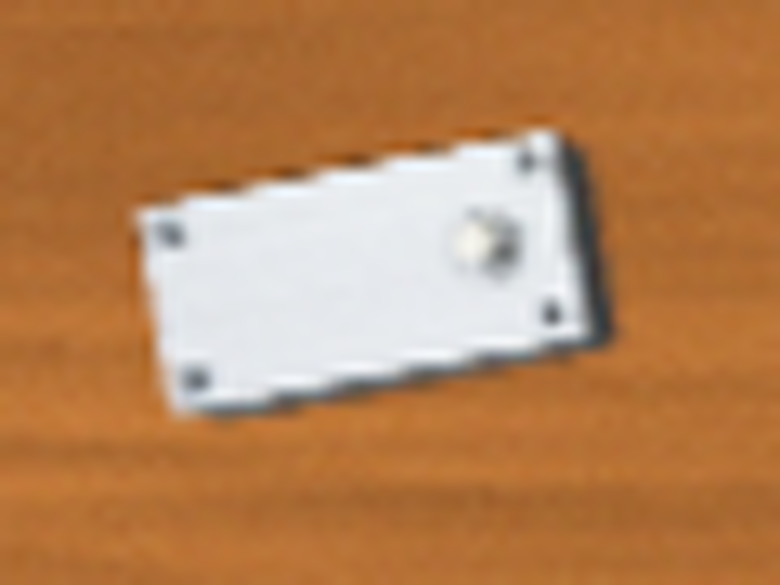

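View pics/fix_t.png

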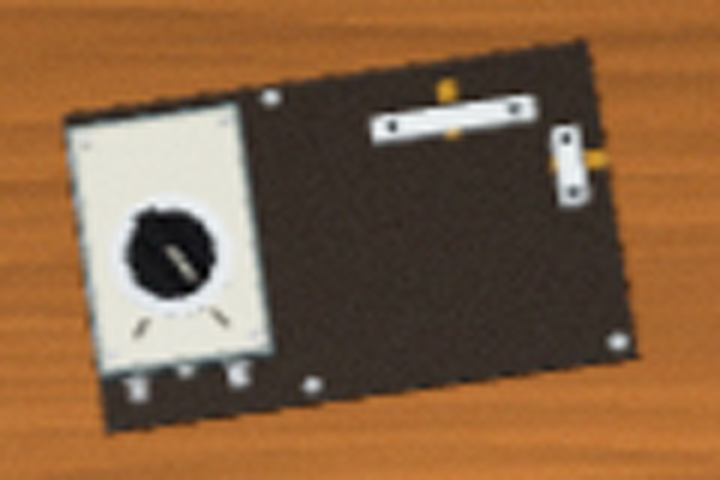

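View pics/fix_s.png

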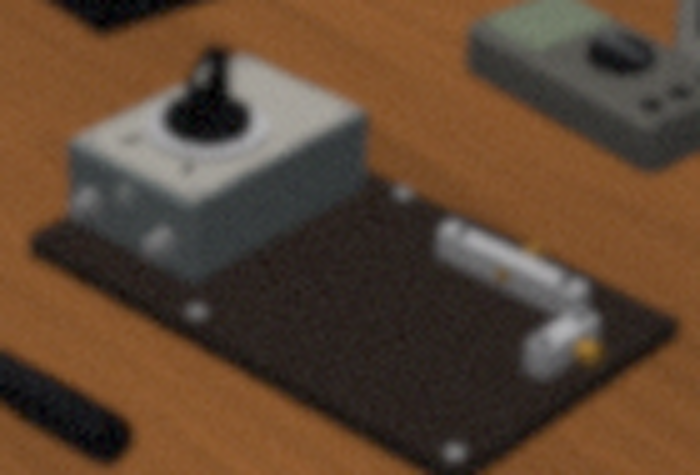

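View pics/box_s.png

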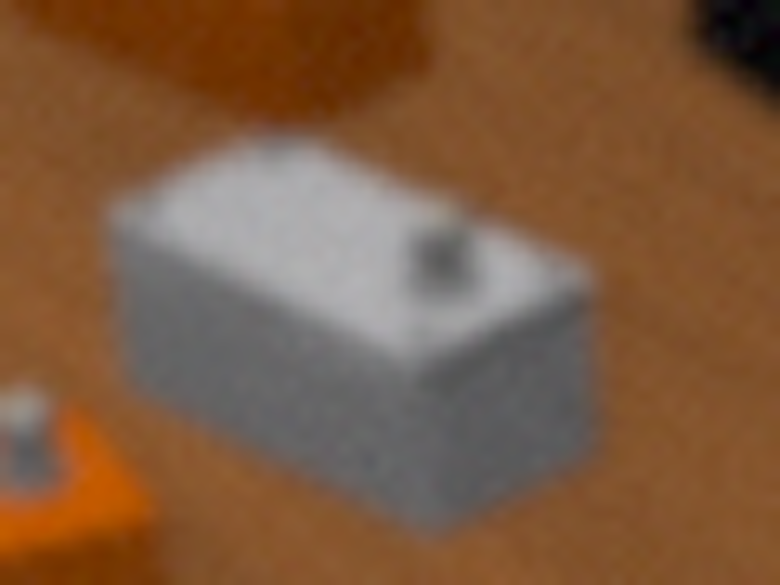

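```bash
cat > m.py <<'E'
from h import *
f=np.load("top0.npy",allow_pickle=True).item(); g=np.load("side0.npy",allow_pickle=True).item()
def cc(f,u0,v0,s,pts,z): return np.array([onz(f,u0+(a+.5)/s-.5,v0+(b+.5)/s-.5,z) for a,b in pts])
# box lid, hand-read corners
P=cc(f,160,205,13,[(138,213),(552,130),(590,337),(175,412)],.045); print("lid corners",P.round(4).tolist(),"c",P.mean(0).round(4))
print("sides",[np.linalg.norm(P[i]-P[(i+1)%4]).round(4) for i in range(4)])
im=f["image"].astype(int); m=np.zeros(im.shape[:2],np.uint8); sub=im[205:250,160:220]
m[205:250,160:220]=(sub.min(2)>150)
c=max(cv2.findContours(m,cv2.RETR_EXTERNAL,cv2.CHAIN_APPROX_NONE)[0],key=cv2.contourArea); r=cv2.minAreaRect(cv2.convexHull(c)); 
B=np.array([onz(f,*p,.045) for p in cv2.boxPoints(r)]); print("lidrect",r,B.mean(0).round(4),[np.linalg.norm(B[i]-B[(i+1)%4]).round(4) for i in range(2)],[np.degrees(np.arctan2(*(B[(i+1)%4]-B[i])[[1,0]])).round(2) for i in range(4)])
# board
F=cc(f,240,160,6,[(63,117),(587,42),(637,357),(106,432)],.016); print("board",F.round(4).tolist(),"c",F.mean(0).round(4),[np.linalg.norm(F[i]-F[(i+1)%4]).round(4) for i in range(4)],[np.degrees(np.arctan2(*(F[(i+1)%4]-F[i])[[1,0]])).round(2) for i in range(4)])
m=np.zeros(im.shape[:2],np.uint8); sub=im[160:240,240:360]; m[160:240,240:360]=(sub[:,:,0]-sub[:,:,2]<45)
c=max(cv2.findContours(m,cv2.RETR_EXTERNAL,cv2.CHAIN_APPROX_NONE)[0],key=cv2.contourArea); q=cv2.approxPolyDP(cv2.convexHull(c),6,True)[:,0]; print(q.tolist())
# stops z=31mm
L=cc(f,240,160,6,[(370,119),(535,95),(538,122),(373,145)],.031); print("long",L.round(4).tolist(),L.mean(0).round(4),"face y-dir ang",np.degrees(np.arctan2(*(L[2]-L[3])[[1,0]])))
S=cc(f,240,160,6,[(551,127),(578,124),(588,203),(561,207)],.031); print("short",S.mean(0).round(4), np.degrees(np.arctan2(*(S[3]-S[0])[[1,0]])),[np.linalg.norm(S[i]-S[(i+1)%4]).round(4) for i in range(4)],[np.linalg.norm(L[i]-L[(i+1)%4]).round(4) for i in range(4)])
D=cc(f,240,160,6,[(171,252)],.073); print("disc",D)
C=cc(f,240,160,6,[(68,127),(238,103),(272,352),(101,374)],.062); print("ctl",C.mean(0),[np.linalg.norm(C[i]-C[(i+1)%4]).round(4) for i in range(4)])
# fixture yaw from each; y axis direction = left
def fx(yaw,o,p): c,s=np.cos(yaw),np.sin(yaw); return np.array(o)[:2]+np.array([[c,-s],[s,c]])@np.array(p)
E
python3 m.py
```

```text
lid corners [[0.4995, 0.3972, 0.045], [0.517, 0.299, 0.045], [0.4679, 0.2901, 0.045], [0.4523, 0.388, 0.045]] c [0.4842 0.3436 0.045 ]
sides [np.float64(0.0997), np.float64(0.0499), np.float64(0.0992), np.float64(0.048)]
lidrect ((187.3981170654297, 225.45660400390625), (16.033103942871094, 32.68050003051758), 79.3803482055664) [0.4844 0.3439 0.045 ] [np.float64(0.1004), np.float64(0.0494)] [np.float64(-80.62), np.float64(-169.47), np.float64(99.39), np.float64(11.03)]
board [[0.629, 0.1522, 0.016], [0.6622, -0.124, 0.016], [0.4957, -0.1437, 0.016], [0.4628, 0.1321, 0.016]] c [0.5624 0.0041 0.016 ] [np.float64(0.2781), np.float64(0.1677), np.float64(0.2778), np.float64(0.1675)] [np.float64(-83.15), np.float64(-173.23), np.float64(96.81), np.float64(6.9)]
[[337, 167], [345, 219], [258, 231], [251, 179]]
long [[0.6213, -0.0085, 0.031], [0.6318, -0.0942, 0.031], [0.6175, -0.0952, 0.031], [0.6076, -0.0096, 0.031]] [ 0.6195 -0.0519  0.031 ] face y-dir ang -83.34943330437814
short [ 0.5945 -0.1107  0.031 ] -174.97506067097837 [np.float64(0.014), np.float64(0.0416), np.float64(0.0141), np.float64(0.0421)] [np.float64(0.0863), np.float64(0.0143), np.float64(0.0862), np.float64(0.0137)]
disc [[0.54861699 0.09439243 0.073     ]]
ctl [0.55704291 0.09538832 0.062     ] [np.float64(0.0871), np.float64(0.1279), np.float64(0.0865), np.float64(0.1269)]
```

```bash
cat >> m.py <<'E'
print('----')
W=cc(f,240,160,6,[(168,247),(192,280)],.101); d=W[1]-W[0]; print("white",W.round(4).tolist(),"ang",np.degrees(np.arctan2(d[1],d[0]))+180)
T=cc(f,240,160,6,[(148,320),(133,338),(211,309),(228,328)],.062); 
for i in(0,2): d=T[i]-T[i+1]; print("tick",T[i],np.degrees(np.arctan2(d[1],d[0])))
a,b=T[0]-T[1],T[2]-T[3]; A=np.array([[a[0],-b[0]],[a[1],-b[1]]]); s=np.linalg.solve(A,(T[2]-T[0])[:2]); print("axis from ticks",(T[0]+s[0]*a).round(4))
yaw=np.radians(6.8); o=(0.5624,.0041)
q=g["image"].copy(); t=f["image"].copy()
def mark(im,fr,p,z,c):
    u=proj(fr,[*p,z]); print(p.round(4),z,u.round(1)); 
    return u
pts=[("board",x,y,.016) for x in(-.085,.085) for y in(-.14,.14)]+[("ctl",x,y,.062) for x in(-.06,.07) for y in(.047,.137)]+[("stop",x,y,.031) for x in(.045,.057) for y in (-.104,-.02)]+[("s",x,y,.031) for x in(.0,.04) for y in (-.112,-.124)]+[("sel",-.003,.0915,.073),("sel",-.003,.0915,.101)]
for fr,n,(u0,v0,w,h),s in((f,"t",(240,160,120,80),6),(g,"s",(230,190,140,95),5)):
    im=cv2.resize(fr["image"][v0:v0+h,u0:u0+w,::-1],None,fx=s,fy=s,interpolation=cv2.INTER_CUBIC)
    for _,x,y,z in pts:
        u=(proj(fr,[*fx(yaw,o,(x,y)),z])-[u0,v0]+.5)*s-.5; cv2.drawMarker(im,tuple(int(round(k)) for k in u),(0,0,255),cv2.MARKER_CROSS,10,1)
    cv2.imwrite(f"pics/chk_{n}.png",im)
bc=np.array([.4843,.3437]); by=np.radians(-80.5)
s=13;u0,v0=170,175; im=cv2.resize(g["image"][v0:v0+45,u0:u0+60,::-1],None,fx=s,fy=s,interpolation=cv2.INTER_CUBIC)
for x in(-.05,.05):
  for y in(-.025,.025):
    for z in(0,.045):
      u=(proj(g,[*fx(by,bc,(x,y)),z])-[u0,v0]+.5)*s-.5; cv2.drawMarker(im,tuple(int(round(k)) for k in u),(0,0,255),cv2.MARKER_CROSS,14,1)
cv2.imwrite("pics/chk_b.png",im)
E
python3 m.py | sed -n '/----/,$p'
```

```text
----
white [[0.5474, 0.0947, 0.101], [0.5309, 0.0833, 0.101]] ang 34.680503025939345
tick [0.51586835 0.1070152  0.062     ] -40.79330756290517
tick [0.52071093 0.07523075 0.062     ] 40.455121473944885
axis from ticks [0.5368 0.089  0.062 ]
```

View pics/chk_t.png

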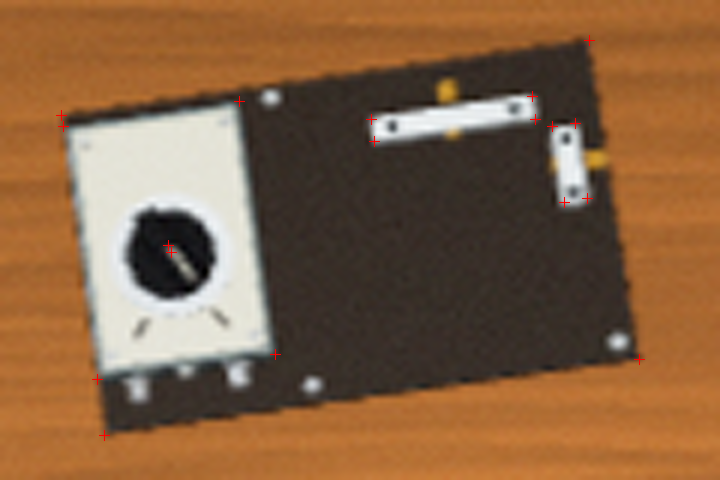

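View pics/chk_s.png

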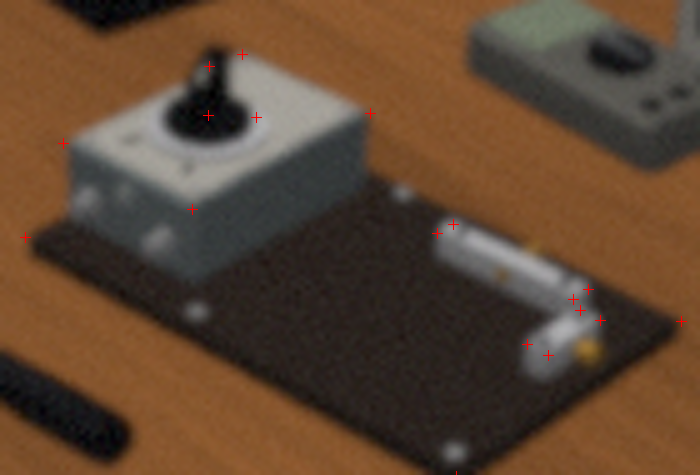

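View pics/chk_b.png

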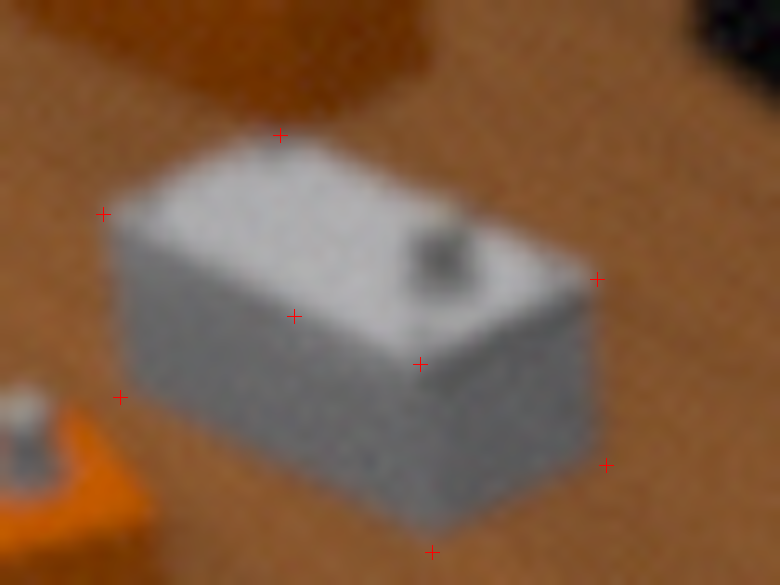

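The top overlay fits within about 1 mm. The side overlay fits within about 2 mm, as the calibration allows. The tester is at (0.562, 0.004), yaw 6.8°, the box at (0.484, 0.344), and the selector at (0.5485, 0.0945) with its bar at about 36°. I'll do the selector first.

```bash
cat >> h.py <<'E'
def goal(x,y,z,yawdeg,obs=None):
    o=obs or get_obs(); Rm=R.from_rotvec(o["tool_rot"])
    t=Rm.inv().apply(np.array([x,y,z])-o["eef_pos"])/.2
    a=np.radians(yawdeg); G=R.from_matrix(np.array([[np.cos(a),np.sin(a),0],[np.sin(a),-np.cos(a),0],[0,0,-1.]]))
    w=(Rm.inv()*G).as_rotvec()/(np.pi/2)
    print("pos",o["eef_pos"].round(4),"t",o["time"],"F",o["wrist_force"].round(2),"w",round(o["gripper_width"],4),"q",o["q"].round(2))
    xx=Rm.apply([1,0,0]); print("yaw",np.degrees(np.arctan2(xx[1],xx[0])).round(2),"rows:",np.linalg.norm(t)*200/41.7,np.linalg.norm(w)*90/7.16); print("shift",t.round(3).tolist(),"turn",w.round(3).tolist())
E
python3 -c "
from h import *
goal(.5485,.0945,.16,126)"
```

```text
pos [0.1421 0.5569 0.2528] t 0.2 F [ 0.01  0.07 -0.03] w 0.0855 q [ 1.2   0.28  1.51 -0.    1.36 -0.12]
yaw 75.69 rows: 14.929573583191194 7.0270809238034495
shift [-1.737, 2.541, 0.466] turn [-0.0, 0.001, -0.559]
```

{"fn": "send_rows", "kwargs": {"commands": [[[-0.6,0.85,0,0,0,0],[-0.6,0.85,0,0,0,0],[-0.6,0.85,0,0,0,0],[-0.6,0.85,0,0,0,0],[-0.6,0.85,0,0,0,0],[-0.6,0.85,0,0,0,0]]], "hand": 1, "force": 40}}

```text
time: 0.7
eef_pos: [0.2813, 0.3936, 0.2533]
tool_rot: [2.483, 1.916, -0.0]
wrist_force: [-0.8, 0.2, -1.0]
gripper_width: 0.0857
```

{"fn": "send_rows", "kwargs": {"commands": [[[-0.6,0.85,0,0,0,0],[-0.6,0.85,0,0,0,0],[-0.6,0.85,0,0,0,0],[-0.6,0.85,0,0,0,0],[-0.6,0.85,0,0,0,0],[-0.6,0.85,0,0,0,0]]]}}

```text
time: 1.2
eef_pos: [0.4171, 0.2357, 0.2533]
tool_rot: [2.483, 1.916, 0.002]
wrist_force: [-0.7, 0.2, 1.0]
gripper_width: 0.0852
```

```bash
python3 -c "
from h import *
goal(.5485,.0945,.16,126)"
```

```text
pos [0.4171 0.2357 0.2533] t 1.2 F [-0.71  0.17  0.97] w 0.0852 q [ 0.37  0.13  1.7  -0.    1.31 -0.94]
yaw 75.3 rows: 5.137808723662617 7.081464497451956
shift [-0.515, 0.812, 0.471] turn [0.002, 0.003, -0.563]
```

{"fn": "send_rows", "kwargs": {"commands": [[[-0.515,0.812,0.47,0,0,-0.563],[-0.515,0.812,0.47,0,0,-0.563],[-0.515,0.812,0.47,0,0,-0.563],[-0.515,0.812,0.47,0,0,-0.563],[-0.515,0.812,0.47,0,0,-0.563],[-0.515,0.812,0.47,0,0,-0.563],[-0.515,0.812,0.47,0,0,-0.563],[-0.515,0.812,0.47,0,0,-0.563]]]}}

```text
time: 1.87
eef_pos: [0.5445, 0.1001, 0.1579]
tool_rot: [-1.413, -2.803, 0.001]
wrist_force: [1.2, 0.5, 0.1]
gripper_width: 0.0853
```

```bash
python3 -c "
from h import *
goal(.5485,.0945,.099,126)
g=viewer.grab_frame('side'); crop(g,220,130,140,110,'s1.png')
g=viewer.grab_frame('top'); crop(g,210,130,140,110,'t1.png')"
```

```text
pos [0.5445 0.1001 0.1579] t 1.8667 F [1.24 0.51 0.09] w 0.0853 q [ 0.06  0.32  1.7   0.    1.13 -2.15]
yaw 126.5 rows: 1.4228697114056386 0.07205598538128338
shift [-0.035, -0.0, 0.295] turn [-0.001, -0.001, 0.006]
s1.png 5
t1.png 5
```

View pics/s1.png

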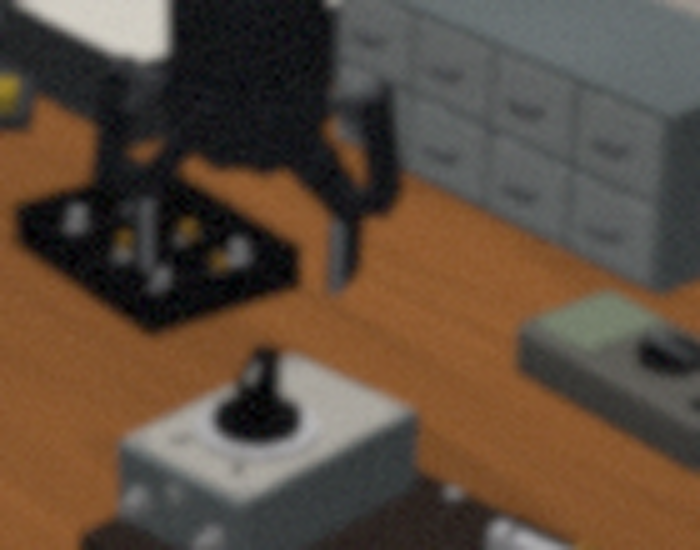

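The fingers straddle the selector bar from above, with the tips well clear. I'll settle and go down.

{"fn": "send_rows", "kwargs": {"commands": [[[-0.035,0,0.15,0,0,0.006],[-0.035,0,0.15,0,0,0.006],[-0.035,0,0.15,0,0,0.006],[-0.035,0,0.15,0,0,0.006],[-0.035,0,0.15,0,0,0.006]]]}}

```text
time: 2.38
eef_pos: [0.5488, 0.0955, 0.1304]
tool_rot: [1.43, 2.796, 0.002]
wrist_force: [-0.4, 0.2, -0.0]
gripper_width: 0.0853
```

```bash
python3 -c "
from h import *
goal(.5485,.0945,.099,126)"
```

```text
pos [0.5488 0.0955 0.1304] t 2.3833 F [-0.44  0.23 -0.03] w 0.0853 q [ 0.05  0.34  1.73  0.    1.06 -2.15]
yaw 125.83 rows: 0.7542176981968167 0.027386455802847893
shift [-0.003, -0.005, 0.157] turn [0.001, 0.0, -0.002]
```

{"fn": "send_rows", "kwargs": {"commands": [[[-0.003,-0.005,0.05,0,0,0],[-0.003,-0.005,0.1,0,0,0],[-0.003,-0.005,0.155,0,0,0],[-0.003,-0.005,0.155,0,0,0],[-0.003,-0.005,0.155,0,0,0]]]}}

```text
time: 2.8
eef_pos: [0.547, 0.0939, 0.0973]
tool_rot: [-1.43, -2.795, 0.002]
wrist_force: [1.5, 0.2, -0.6]
gripper_width: 0.0852
```

{"fn": "send_rows", "kwargs": {"commands": [[[0,0,0,0,0,0],[0,0,0,0,0,0],[0,0,0,0,0,0],[0,0,0,0,0,0],[0,0,0,0,0,0],[0,0,0,0,0,0],[0,0,0,0,0,0],[0,0,0,0,0,0]]], "hand": -1, "force": 40}}

```text
time: 3.47
eef_pos: [0.5475, 0.0946, 0.0987]
tool_rot: [-1.43, -2.796, -0.001]
wrist_force: [-3.0, 3.3, 4.4]
gripper_width: 0.0135
```

```bash
python3 -c "
from h import *
goal(.5485,.0945,.099,66); print(get_obs()['torque'])
g=viewer.grab_frame('side'); crop(g,220,130,140,110,'s2.png')"
```

```text
pos [0.5475 0.0946 0.0987] t 3.4667 F [-3.01  3.3   4.36] w 0.0135 q [ 0.05  0.38  1.77  0.    0.99 -2.15]
yaw 125.81 rows: 0.024532465565735843 8.3533137291279
shift [-0.003, 0.004, -0.001] turn [-0.0, -0.001, 0.665]
[0.51609801 0.34849962 0.11194901]
s2.png 5
```

View pics/s2.png

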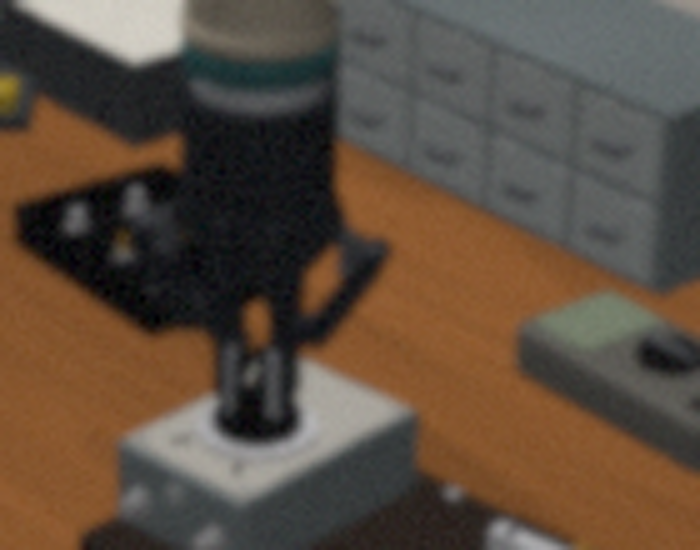

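The fingers hold the bar squarely (width 13.5 mm). Now I'll turn it clockwise (+z of the tool).

{"fn": "send_rows", "kwargs": {"commands": [[[0,0,0,0,0,0.06],[0,0,0,0,0,0.12],[0,0,0,0,0,0.18],[0,0,0,0,0,0.24],[0,0,0,0,0,0.3],[0,0,0,0,0,0.36],[0,0,0,0,0,0.42],[0,0,0,0,0,0.48]]]}}

```text
time: 4.18
eef_pos: [0.5471, 0.0958, 0.0987]
tool_rot: [-2.363, -2.065, -0.002]
wrist_force: [-3.5, 8.0, 5.7]
gripper_width: 0.0132
```

{"fn": "send_rows", "kwargs": {"commands": [[[0,0,0,0,0,0.06],[0,0,0,0,0,0.12],[0,0,0,0,0,0.18],[0,0,0,0,0,0.2],[0,0,0,0,0,0.2],[0,0,0,0,0,0.2]]]}}

```text
time: 4.68
eef_pos: [0.5472, 0.0962, 0.0988]
tool_rot: [-2.651, -1.68, -0.002]
wrist_force: [-2.9, 8.9, 6.1]
gripper_width: 0.0131
```

```bash
python3 -c "
from h import *
goal(.5485,.0945,.099,66); print(get_obs()['torque'])"
```

```text
pos [0.5472 0.0962 0.0988] t 4.6833 F [-2.92  8.91  6.11] w 0.0131 q [ 0.05  0.38  1.77  0.    0.99 -1.09]
yaw 64.73 rows: 0.051713287136114 0.1790504939419455
shift [-0.005, 0.009, -0.001] turn [-0.001, -0.002, -0.014]
[1.33475462 0.56414619 0.95538332]
```

{"fn": "send_rows", "kwargs": {"commands": [[[0,0,0,0,0,0],[0,0,0,0,0,0],[0,0,0,0,0,0],[0,0,0,0,0,0],[0,0,0,0,0,0],[0,0,0,0,0,0]]], "hand": 1}}

```text
time: 5.18
eef_pos: [0.548, 0.0936, 0.0982]
tool_rot: [2.655, 1.679, -0.0]
wrist_force: [0.7, -0.3, 1.0]
gripper_width: 0.0838
```

{"fn": "send_rows", "kwargs": {"commands": [[[0,0,-0.1,0,0,0],[0,0,-0.3,0,0,0],[0,0,-0.5,0,0,0],[0,0,-0.7,0,0,0],[0,0,-0.7,0,0,0],[0,0,-0.7,0,0,0]]]}}

```text
time: 5.68
eef_pos: [0.5495, 0.0938, 0.2412]
tool_rot: [2.653, 1.677, 0.009]
wrist_force: [-0.9, -0.4, -0.9]
gripper_width: 0.0852
```

```bash
python3 -c "
from h import *
goal(.4843,.3437,.16,9.5); print(get_obs()['torque'])
g=viewer.grab_frame('side'); crop(g,220,130,140,110,'s3.png')"
```

```text
pos [0.5495 0.0938 0.2412] t 5.6833 F [-0.91 -0.43 -0.9 ] w 0.0852 q [ 0.04  0.25  1.57 -0.    1.31 -1.08]
yaw 64.61 rows: 6.492097848347845 7.696347580337863
shift [0.988, -0.833, 0.404] turn [0.003, -0.004, 0.612]
[-0.02430859  0.07703295 -0.03326443]
s3.png 5
```

View pics/s3.png

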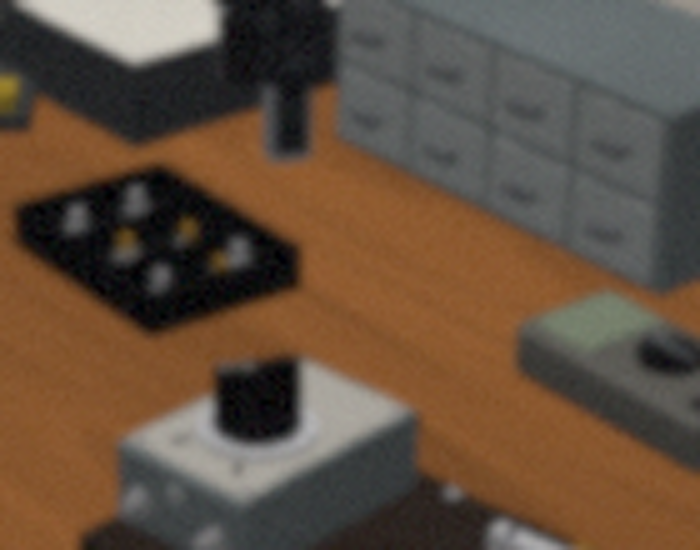

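The bar is now seen broadside and points at the left tick, so the selector is on. Next is the box.

{"fn": "send_rows", "kwargs": {"commands": [[[0.98,-0.84,0.2,0,0,0],[0.98,-0.84,0.2,0,0,0],[0.98,-0.84,0.2,0,0,0],[0.98,-0.84,0.2,0,0,0],[0.98,-0.84,0.2,0,0,0],[0.98,-0.84,0.2,0,0,0],[0.98,-0.84,0.2,0,0,0],[0.98,-0.84,0.2,0,0,0]]]}}

```text
time: 6.4
eef_pos: [0.4775, 0.3452, 0.1951]
tool_rot: [-2.65, -1.684, 0.008]
wrist_force: [0.6, -0.2, -0.3]
gripper_width: 0.0858
```

{"fn": "send_rows", "kwargs": {"commands": [[[0,0,0,0,0,0.61],[0,0,0,0,0,0.61],[0,0,0,0,0,0.61],[0,0,0,0,0,0.61],[0,0,0,0,0,0.61],[0,0,0,0,0,0.61],[0,0,0,0,0,0.61],[0,0,0,0,0,0.61]]]}}

```text
time: 7.07
eef_pos: [0.4801, 0.3408, 0.197]
tool_rot: [3.129, 0.255, -0.004]
wrist_force: [-0.3, 0.0, 0.4]
gripper_width: 0.0853
```

{"fn": "send_rows", "kwargs": {"commands": [[[0,0,0.1,0,0,0],[0,0,0.2,0,0,0],[0,0,0.2,0,0,0],[0,0,0.2,0,0,0],[0,0,0.2,0,0,0]]]}}

```text
time: 7.48
eef_pos: [0.4806, 0.3422, 0.1585]
tool_rot: [3.13, 0.265, -0.0]
wrist_force: [-0.7, 0.1, 0.2]
gripper_width: 0.0856
```

```bash
python3 -c "
from h import *
goal(.4843,.3437,.046,9.5)
g=viewer.grab_frame('side'); crop(g,130,110,130,110,'s4.png')
g=viewer.grab_frame('top'); crop(g,120,170,130,100,'t4.png')"
```

```text
pos [0.4806 0.3422 0.1585] t 7.4833 F [-0.72  0.13  0.2 ] w 0.0856 q [ 0.5   0.36  1.62 -0.    1.16  0.33]
yaw 9.66 rows: 2.6991804253294167 0.023246924726529505
shift [0.019, -0.004, 0.562] turn [0.0, 0.0, 0.002]
s4.png 5
t4.png 6
```

View pics/s4.png

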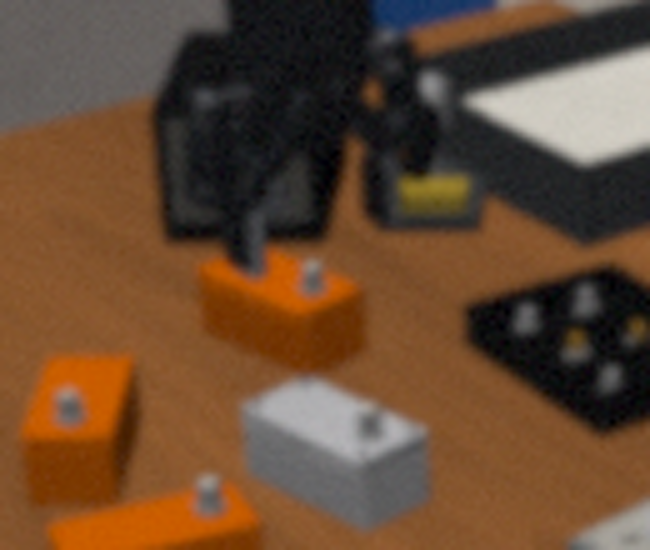

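View pics/t4.png

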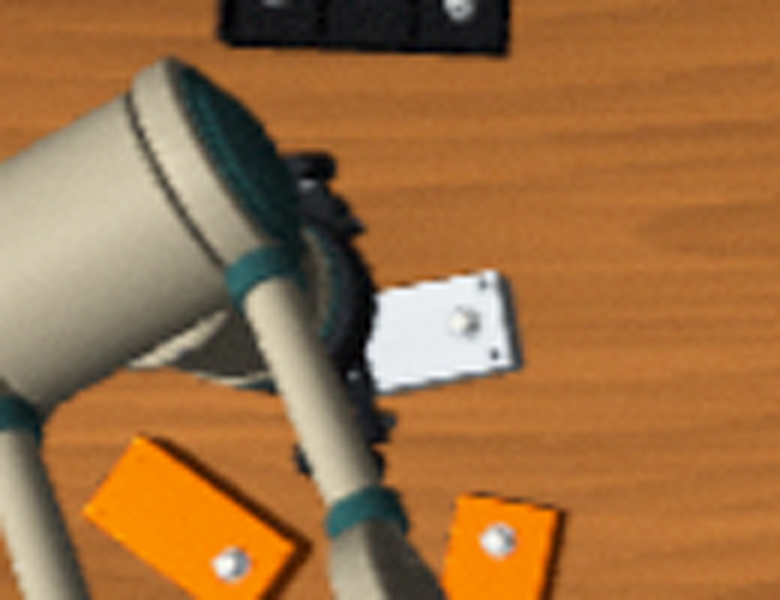

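The gripper is over the box and aligned with it, and the orange boxes are clear of the fingers. I'll descend.

{"fn": "send_rows", "kwargs": {"commands": [[[0.019,-0.004,0.15,0,0,-0.002],[0.019,-0.004,0.3,0,0,-0.002],[0.019,-0.004,0.45,0,0,-0.002],[0.019,-0.004,0.55,0,0,-0.002],[0.019,-0.004,0.58,0,0,-0.002],[0.019,-0.004,0.58,0,0,-0.002],[0.019,-0.004,0.58,0,0,-0.002]]]}}

```text
time: 8.17
eef_pos: [0.4847, 0.345, 0.0435]
tool_rot: [-3.129, -0.271, -0.003]
wrist_force: [-0.1, -0.4, 1.2]
gripper_width: 0.0854
```

```bash
python3 -c "
from h import *
goal(.4843,.3437,.042,9.5)
g=viewer.grab_frame('side'); crop(g,130,110,130,110,'s5.png')"
```

```text
pos [0.4847 0.345  0.0435] t 8.1667 F [-0.14 -0.36  1.17] w 0.0854 q [0.5  0.49 1.75 0.   0.91 0.33]
yaw 9.9 rows: 0.047359594180690474 0.05864274154374095
shift [-0.003, 0.006, 0.007] turn [-0.0, -0.001, 0.004]
s5.png 5
```

View pics/s5.png

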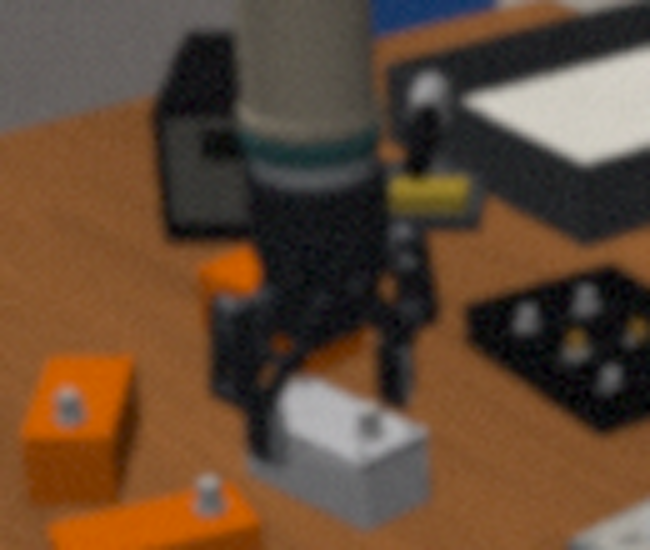

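The near finger stands in front of the box's near face and the far one behind it, so the box is straddled. I'll close.

{"fn": "send_rows", "kwargs": {"commands": [[[0,0.005,0,0,0,0],[0,0.005,0,0,0,0],[0,0.005,0,0,0,0],[0,0.005,0,0,0,0],[0,0.005,0,0,0,0],[0,0.005,0,0,0,0],[0,0.005,0,0,0,0],[0,0.005,0,0,0,0]]], "hand": -1, "force": 80}}

```text
time: 8.88
eef_pos: [0.4847, 0.3439, 0.0439]
tool_rot: [-3.129, -0.271, -0.004]
wrist_force: [-0.5, -1.0, 6.3]
gripper_width: 0.0487
```

```bash
python3 -c "
from h import *
goal(.4843,.3437,.042,9.5)
g=viewer.grab_frame('side'); crop(g,130,110,130,110,'s6.png')"
```

```text
pos [0.4847 0.3439 0.0439] t 8.8833 F [-0.52 -0.98  6.31] w 0.0487 q [0.5  0.49 1.75 0.   0.9  0.33]
yaw 9.9 rows: 0.047149831828406694 0.05976337153965067
shift [-0.002, 0.001, 0.01] turn [-0.001, -0.002, 0.004]
s6.png 5
```

View pics/s6.png

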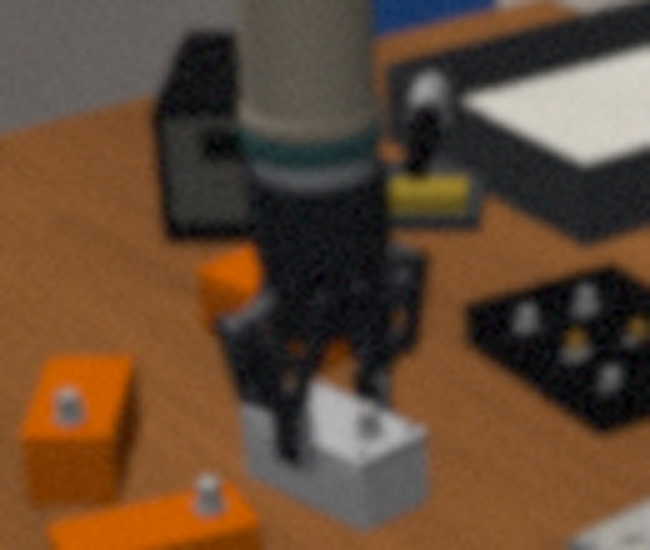

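The box is gripped at 48.7 mm (nominal 50), a little above mid height. I'll lift and carry it.

{"fn": "send_rows", "kwargs": {"commands": [[[0,0,-0.1,0,0,0],[0,0,-0.25,0,0,0],[0,0,-0.4,0,0,0],[0,0,-0.55,0,0,0],[0,0,-0.7,0,0,0],[0,0,-0.75,0,0,0],[0,0,-0.75,0,0,0]]]}}

```text
time: 9.52
eef_pos: [0.4852, 0.3443, 0.1951]
tool_rot: [-3.127, -0.271, -0.009]
wrist_force: [-0.0, 0.7, -2.5]
gripper_width: 0.0482
```

{"fn": "send_rows", "kwargs": {"commands": [[[0,0.15,0,0,0,0],[0,0.3,0,0,0,0],[0,0.45,0,0,0,0],[0,0.6,0,0,0,0],[0,0.75,0,0,0,0],[0,0.9,0,0,0,0],[0,0.95,0,0,0,0],[0,0.95,0,0,0,0]]]}}

```text
time: 10.18
eef_pos: [0.5156, 0.1536, 0.1898]
tool_rot: [3.129, 0.266, -0.007]
wrist_force: [-0.5, 1.1, -2.6]
gripper_width: 0.0486
```

```bash
python3 -c "
from h import *
goal(.5729,-.042,.12,6.8)
g=viewer.grab_frame('side'); crop(g,150,90,180,130,'s7.png')"
```

```text
pos [0.5156 0.1536 0.1898] t 10.1833 F [-0.51  1.11 -2.61] w 0.0486 q [ 0.16  0.27  1.68 -0.    1.2  -0.01]
yaw 9.7 rows: 5.166929897084724 0.40683905905557044
shift [0.119, 1.012, 0.35] turn [0.001, 0.003, 0.032]
s7.png 4
```

View pics/s7.png

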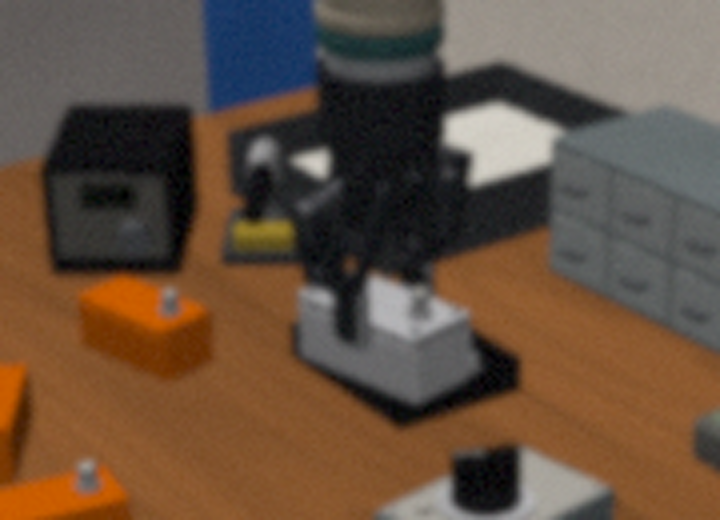

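The box hangs level in the grip. I'll carry on over the nest at this height, turning to 6.8°, then go down.

{"fn": "send_rows", "kwargs": {"commands": [[[0.05,0.15,0,0,0,0.03],[0.1,0.3,0,0,0,0.03],[0.119,0.45,0,0,0,0.03],[0.119,0.6,0,0,0,0.03],[0.119,0.75,0,0,0,0.03],[0.119,0.9,0,0,0,0.03],[0.119,1.0,0,0,0,0.03],[0.119,1.0,0,0,0,0.03]]]}}

```text
time: 10.9
eef_pos: [0.5752, -0.0392, 0.1909]
tool_rot: [3.134, 0.194, -0.001]
wrist_force: [0.2, -1.1, -3.3]
gripper_width: 0.0485
```

{"fn": "send_rows", "kwargs": {"commands": [[[0,0,0.15,0,0,0],[0,0,0.3,0,0,0],[0,0,0.4,0,0,0],[0,0,0.4,0,0,0],[0,0,0.4,0,0,0]]]}}

```text
time: 11.32
eef_pos: [0.5733, -0.0348, 0.1107]
tool_rot: [-3.133, -0.199, 0.006]
wrist_force: [0.3, 0.4, -3.3]
gripper_width: 0.0482
```

```bash
python3 -c "
from h import *
goal(.5729,-.042,.064,6.8)
g=viewer.grab_frame('side'); crop(g,240,150,150,120,'s8.png')
g=viewer.grab_frame('top'); np.save('top8.npy',g,allow_pickle=True); crop(g,240,150,130,90,'t8.png')"
```

```text
pos [ 0.5733 -0.0348  0.1107] t 11.3167 F [ 0.34  0.43 -3.28] w 0.0482 q [-0.18  0.39  1.71  0.    1.04 -0.31]
yaw 7.27 rows: 1.1336716762463293 0.07414746267145915
shift [-0.005, 0.036, 0.234] turn [-0.001, 0.002, 0.005]
s8.png 5
t8.png 6
```

View pics/s8.png

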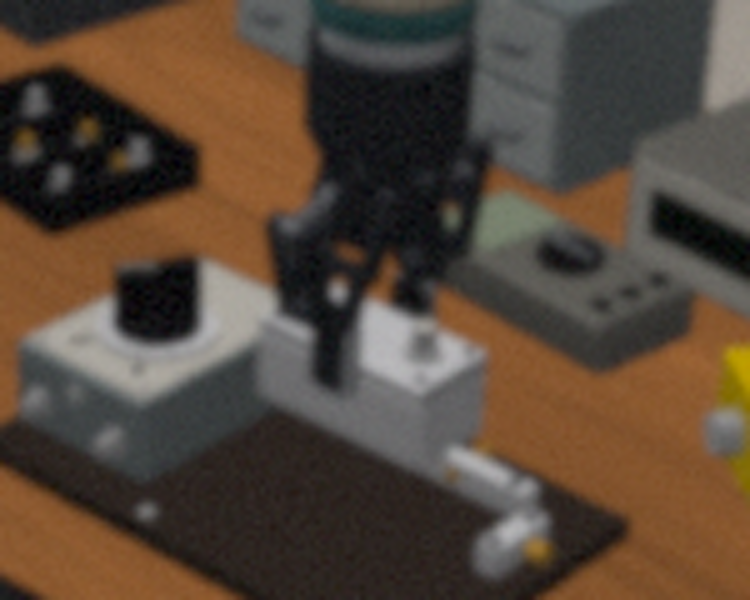

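View pics/t8.png

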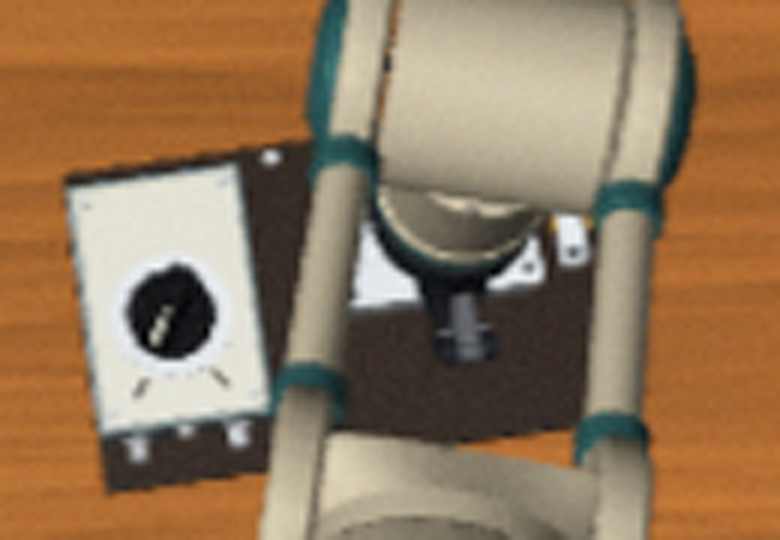

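The white line now points at the left tick, so the selector is on. The box is over the nest, clear of both stops. I'll go down to about 4 mm above the floor.

{"fn": "send_rows", "kwargs": {"commands": [[[-0.005,0.02,0.06,0,0,0.002],[-0.005,0.02,0.12,0,0,0.002],[-0.005,0.02,0.18,0,0,0.002],[-0.005,0.02,0.225,0,0,0.002],[-0.005,0.02,0.23,0,0,0.002],[-0.005,0.02,0.23,0,0,0.002],[-0.005,0.02,0.23,0,0,0.002]]]}}

```text
time: 12.0
eef_pos: [0.5747, -0.0407, 0.0673]
tool_rot: [3.135, 0.193, 0.003]
wrist_force: [-0.3, -0.9, -1.8]
gripper_width: 0.0485
```

```bash
python3 -c "
from h import *
goal(.5896,-.0551,.060,6.8); print(get_obs()['torque'])"
```

```text
pos [ 0.5747 -0.0407  0.0673] t 12.0 F [-0.29 -0.95 -1.82] w 0.0485 q [-0.19  0.44  1.76  0.    0.94 -0.31]
yaw 7.03 rows: 0.5261231418272607 0.03570614461641948
shift [0.065, 0.081, 0.037] turn [0.0, -0.001, 0.003]
[-0.03855608  0.00478852 -0.01949925]
```

{"fn": "send_rows", "kwargs": {"commands": [[[0,0,0.01,0,0,0],[0,0,0.02,0,0,0],[0,0,0.025,0,0,0],[0,0,0.03,0,0,0],[0,0,0.03,0,0,0],[0,0,0.03,0,0,0]]]}}

```text
time: 12.5
eef_pos: [0.5738, -0.0407, 0.0602]
tool_rot: [-3.136, -0.192, 0.0]
wrist_force: [-0.5, -0.1, -3.4]
gripper_width: 0.0481
```

```bash
python3 -c "
from h import *
goal(.5896,-.0551,.060,6.8); print(get_obs()['torque'])"
```

```text
pos [ 0.5738 -0.0407  0.0602] t 12.5 F [-0.51 -0.12 -3.37] w 0.0481 q [-0.19  0.45  1.77  0.    0.92 -0.31]
yaw 7.01 rows: 0.511488910794731 0.029944936642379426
shift [0.069, 0.081, 0.001] turn [-0.0, 0.0, 0.002]
[-0.00343581  0.01160934 -0.02832866]
```

{"fn": "send_rows", "kwargs": {"commands": [[[0,0,0.003,0,0,0.002],[0,0,0.006,0,0,0.002],[0,0,0.006,0,0,0.002],[0,0,0.006,0,0,0.002]]]}}

```text
time: 12.83
eef_pos: [0.574, -0.0407, 0.0599]
tool_rot: [3.136, 0.187, 0.001]
wrist_force: [-3.3, 1.6, 5.4]
gripper_width: 0.0485
```

```bash
python3 -c "
from h import *
goal(.5896,-.0551,.060,6.8); print(get_obs()['torque'])"
```

```text
pos [ 0.574  -0.0407  0.0599] t 12.8333 F [-3.3   1.62  5.42] w 0.0485 q [-0.19  0.45  1.77  0.    0.92 -0.31]
yaw 6.83 rows: 0.5081050559958423 0.007423553467275869
shift [0.069, 0.081, -0.0] turn [0.0, -0.0, 0.0]
[ 0.0714348   0.24155148 -0.06772583]
```

Floor contact shows at Fz of about +5 N. I'll ease slightly and slide toward the corner (tool +x to the long stop, +y to the short stop).

{"fn": "send_rows", "kwargs": {"commands": [[[0.01,0.01,-0.002,0,0,0],[0.02,0.02,-0.002,0,0,0],[0.03,0.03,-0.002,0,0,0],[0.04,0.045,-0.002,0,0,0],[0.05,0.06,-0.002,0,0,0],[0.05,0.06,-0.002,0,0,0],[0.05,0.06,-0.002,0,0,0]]]}}

```text
time: 13.42
eef_pos: [0.5867, -0.052, 0.0599]
tool_rot: [3.135, 0.187, 0.004]
wrist_force: [1.1, -0.7, 4.5]
gripper_width: 0.0483
```

```bash
python3 -c "
from h import *
goal(.5896,-.0551,.060,6.8); o=get_obs(); print(o['torque'],'Ftool',R.from_rotvec(o['tool_rot']).inv().apply(o['wrist_force']).round(2))"
```

```text
pos [ 0.5867 -0.052   0.0599] t 13.4167 F [ 1.09 -0.68  4.53] w 0.0483 q [-0.21  0.46  1.74 -0.    0.93 -0.33]
yaw 6.83 rows: 0.10242390241833091 0.022652354350825923
shift [0.013, 0.017, -0.0] turn [0.001, -0.002, 0.0]
[ 0.06426731 -0.05928171 -0.02514222] Ftool [ 1.02  0.81 -4.52]
```

{"fn": "send_rows", "kwargs": {"commands": [[[0.003,0.004,-0.001,0,0,0],[0.006,0.008,-0.001,0,0,0],[0.009,0.012,-0.001,0,0,0],[0.012,0.016,-0.001,0,0,0],[0.012,0.016,-0.001,0,0,0],[0.012,0.016,-0.001,0,0,0]]]}}

```text
time: 13.92
eef_pos: [0.5874, -0.0533, 0.0599]
tool_rot: [-3.134, -0.187, 0.002]
wrist_force: [-1.4, 3.3, 7.6]
gripper_width: 0.0482
```

```bash
cat > st.py <<'E'
from h import *
goal(.5896,-.0551,.060,6.8); o=get_obs(); print('T',o['torque'].round(2),'Ftool',R.from_rotvec(o['tool_rot']).inv().apply(o['wrist_force']).round(2))
E
python3 st.py
```

```text
pos [ 0.5874 -0.0533  0.0599] t 13.9167 F [-1.37  3.27  7.64] w 0.0482 q [-0.21  0.46  1.74  0.    0.94 -0.33]
yaw 6.81 rows: 0.067730483707449 0.016913364514665206
shift [0.01, 0.01, -0.0] turn [-0.001, 0.001, 0.0]
T [ 0.58  0.15 -0.02] Ftool [-0.97 -3.43 -7.63]
```

{"fn": "send_rows", "kwargs": {"commands": [[[0.004,0.004,-0.002,0,0,0],[0.008,0.008,-0.003,0,0,0],[0.012,0.012,-0.004,0,0,0],[0.016,0.016,-0.004,0,0,0],[0.016,0.016,-0.004,0,0,0],[0.016,0.016,-0.004,0,0,0]]]}}

```text
time: 14.42
eef_pos: [0.5893, -0.0558, 0.06]
tool_rot: [-3.133, -0.187, 0.008]
wrist_force: [-5.3, 5.8, 6.2]
gripper_width: 0.0483
```

```bash
python3 st.py
```

```text
pos [ 0.5893 -0.0558  0.06  ] t 14.4167 F [-5.34  5.77  6.21] w 0.0483 q [-0.21  0.47  1.73  0.    0.95 -0.33]
yaw 6.82 rows: 0.01756103898336535 0.04539044542486281
shift [0.002, -0.003, 0.0] turn [-0.002, 0.003, 0.0]
T [ 0.73  0.58 -0.01] Ftool [-4.64 -6.38 -6.16]
```

{"fn": "send_rows", "kwargs": {"commands": [[[0.004,0.004,-0.002,0,0,0],[0.008,0.008,-0.003,0,0,0],[0.012,0.01,-0.003,0,0,0],[0.014,0.01,-0.003,0,0,0],[0.014,0.01,-0.003,0,0,0],[0.014,0.01,-0.003,0,0,0]]]}}

```text
time: 14.92
eef_pos: [0.5896, -0.0558, 0.0602]
tool_rot: [-3.13, -0.185, 0.016]
wrist_force: [-8.5, 9.3, 8.8]
gripper_width: 0.0486
```

```bash
python3 st.py
```

```text
pos [ 0.5896 -0.0558  0.0602] t 14.9167 F [-8.5   9.28  8.77] w 0.0486 q [-0.21  0.47  1.72  0.    0.96 -0.33]
yaw 6.78 rows: 0.018309203715541386 0.0971269208186221
shift [0.001, -0.004, 0.001] turn [-0.004, 0.006, -0.0]
T [ 1.28  1.27 -0.12] Ftool [ -7.43 -10.27  -8.63]
```

The y motion has stopped and x nearly has. The tool has tipped about 0.5° (z +0.3 mm), so I'll counter-tilt while pressing a little more.

{"fn": "send_rows", "kwargs": {"commands": [[[0.003,0.001,0,-0.003,0.004,0],[0.006,0.002,0,-0.006,0.008,0],[0.009,0.002,0,-0.006,0.008,0],[0.01,0.002,0,-0.006,0.008,0],[0.01,0.002,0,-0.006,0.008,0],[0.01,0.002,0,-0.006,0.008,0]]]}}

```text
time: 15.42
eef_pos: [0.5901, -0.0557, 0.0599]
tool_rot: [3.134, 0.186, -0.001]
wrist_force: [-10.2, 9.3, 10.2]
gripper_width: 0.0483
```

```bash
python3 st.py
```

```text
pos [ 0.5901 -0.0557  0.0599] t 15.4167 F [-10.16   9.34  10.25] w 0.0483 q [-0.21  0.47  1.73 -0.    0.94 -0.33]
yaw 6.78 rows: 0.018318080419998443 0.014033622780652963
shift [-0.002, -0.003, -0.0] turn [0.001, 0.0, -0.0]
T [ 1.56  1.72 -0.07] Ftool [ -9.   -10.46 -10.26]
```

{"fn": "send_rows", "kwargs": {"commands": [[[0.003,0.003,-0.001,-0.001,0.001,0],[0.006,0.006,-0.002,-0.002,0.002,0],[0.009,0.009,-0.002,-0.002,0.003,0],[0.012,0.01,-0.002,-0.002,0.003,0],[0.012,0.01,-0.002,-0.002,0.003,0],[0.012,0.01,-0.002,-0.002,0.003,0]]]}}

```text
time: 15.92
eef_pos: [0.5909, -0.0556, 0.0599]
tool_rot: [3.135, 0.184, 0.001]
wrist_force: [-13.2, 13.8, 10.5]
gripper_width: 0.0484
```

```bash
python3 st.py; python3 -c "
from h import *
g=viewer.grab_frame('side'); crop(g,300,200,80,60,'s9.png')
g=viewer.grab_frame('top'); crop(g,285,165,70,50,'t9.png')"
```

```text
pos [ 0.5909 -0.0556  0.0599] t 15.9167 F [-13.15  13.83  10.48] w 0.0484 q [-0.21  0.47  1.73 -0.    0.94 -0.33]
yaw 6.73 rows: 0.03443295462426908 0.014234938450580216
shift [-0.006, -0.003, -0.001] turn [0.001, -0.0, -0.001]
T [ 2.2   2.12 -0.09] Ftool [-11.43 -15.26 -10.5 ]
s9.png 10
t9.png 11
```

View pics/s9.png

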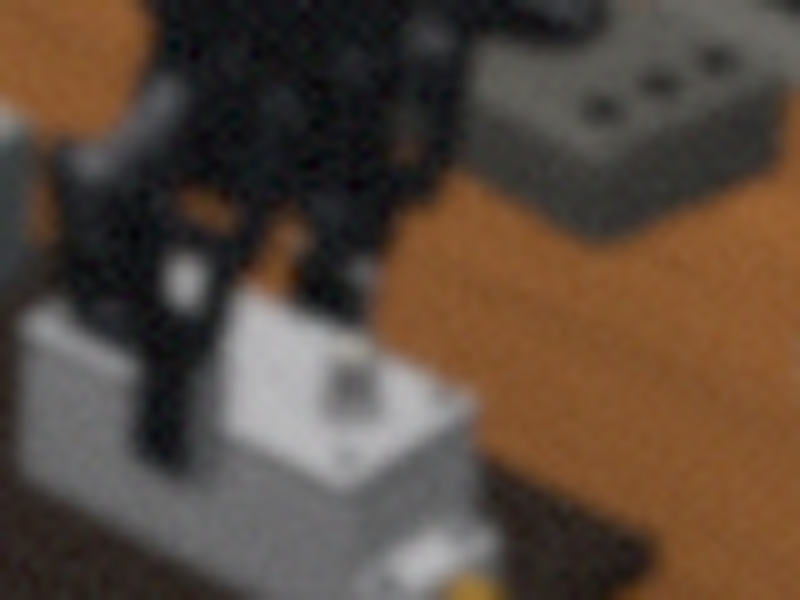

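View pics/t9.png

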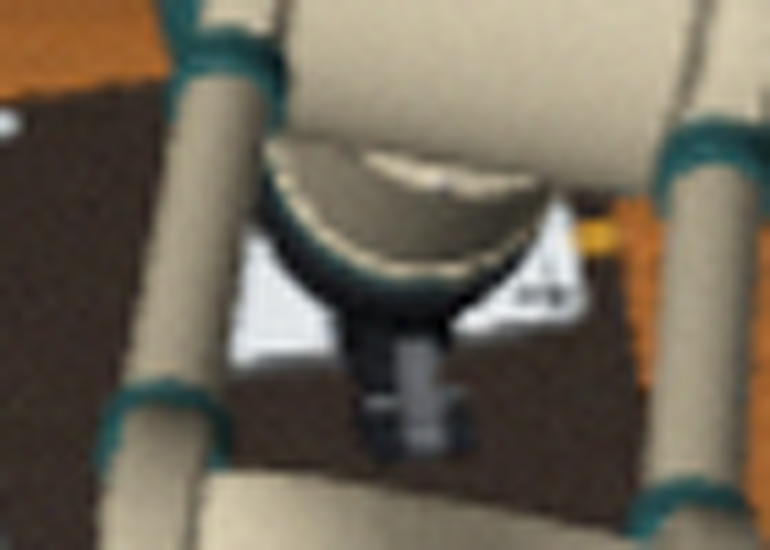

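y has stalled hard against the short stop (force 6 → 15 N with no motion). x still creeps, since floor and end friction use up the push. I'll ease the downforce and press x further.

{"fn": "send_rows", "kwargs": {"commands": [[[0.003,0,-0.002,0,0.001,0],[0.006,0,-0.004,0,0.002,0],[0.009,0,-0.004,0,0.003,0],[0.012,0,-0.004,0,0.003,0],[0.014,0,-0.004,0,0.003,0],[0.014,0,-0.004,0,0.003,0]]]}}

```text
time: 16.52
eef_pos: [0.5913, -0.0556, 0.0599]
tool_rot: [3.135, 0.186, 0.0]
wrist_force: [-15.4, 11.4, 10.8]
gripper_width: 0.0485
```

```bash
python3 st.py
```

```text
pos [ 0.5913 -0.0556  0.0599] t 16.5167 F [-15.4   11.37  10.78] w 0.0485 q [-0.21  0.47  1.73 -0.    0.94 -0.33]
yaw 6.78 rows: 0.04296687042927285 0.008118121462478934
shift [-0.008, -0.003, -0.0] turn [0.001, 0.0, -0.0]
T [ 1.93  2.69 -0.02] Ftool [-13.95 -13.1  -10.8 ]
```

{"fn": "send_rows", "kwargs": {"commands": [[[0.004,0.002,-0.002,0,0.001,0],[0.008,0.004,-0.005,0,0.002,0],[0.012,0.006,-0.006,-0.001,0.002,0],[0.014,0.006,-0.006,-0.001,0.002,0],[0.014,0.006,-0.006,-0.001,0.002,0],[0.014,0.006,-0.006,-0.001,0.002,0]]]}}

```text
time: 17.02
eef_pos: [0.5915, -0.0556, 0.06]
tool_rot: [3.136, 0.186, -0.004]
wrist_force: [-19.5, 12.2, 8.8]
gripper_width: 0.0483
```

```bash
python3 st.py
```

```text
pos [ 0.5915 -0.0556  0.06  ] t 17.0167 F [-19.48  12.25   8.79] w 0.0483 q [-0.21  0.47  1.73 -0.    0.95 -0.33]
yaw 6.8 rows: 0.046512534339662445 0.021976973414014365
shift [-0.009, -0.003, 0.0] turn [0.0, 0.002, 0.0]
T [ 2.06  3.26 -0.05] Ftool [-17.91 -14.47  -8.74]
```

x has stalled too (+4 N for +0.2 mm), with near-zero yaw moment. Final picture check of the lid corner against the stops.

```bash
python3 - <<'E'
from h import *
f=viewer.grab_frame('top'); g=viewer.grab_frame('side')
yaw=np.radians(6.8);c,s=np.cos(yaw),np.sin(yaw);o=np.array([.5624,.0041])
W=lambda x,y,z:[*(o+[c*x-s*y,s*x+c*y]),z]
for fr,n,(u0,v0,w,h),S in((f,"t10",(285,165,70,50),11),(g,"s10",(295,200,80,60),10)):
    im=cv2.resize(fr["image"][v0:v0+h,u0:u0+w,::-1],None,fx=S,fy=S,interpolation=cv2.INTER_CUBIC)
    for x in(-.005,.045):
        for y in(-.112,-.012):
            u=(proj(fr,W(x,y,.061))-[u0,v0]+.5)*S-.5; cv2.drawMarker(im,tuple(int(round(k)) for k in u),(0,0,255),cv2.MARKER_CROSS,14,1)
    cv2.imwrite(f"pics/{n}.png",im)
crop(f,0,0,560,420,'t10full.png')
E
python3 st.py
```

```text
t10full.png 1
pos [ 0.5915 -0.0556  0.06  ] t 17.1167 F [-19.56  13.54   9.14] w 0.0481 q [-0.21  0.47  1.73 -0.    0.95 -0.33]
yaw 6.8 rows: 0.04693846600922562 0.021675102912670812
shift [-0.009, -0.004, 0.0] turn [0.0, 0.002, 0.0]
T [2.11 3.23 0.06] Ftool [-17.84 -15.76  -9.1 ]
```

View pics/t10.png

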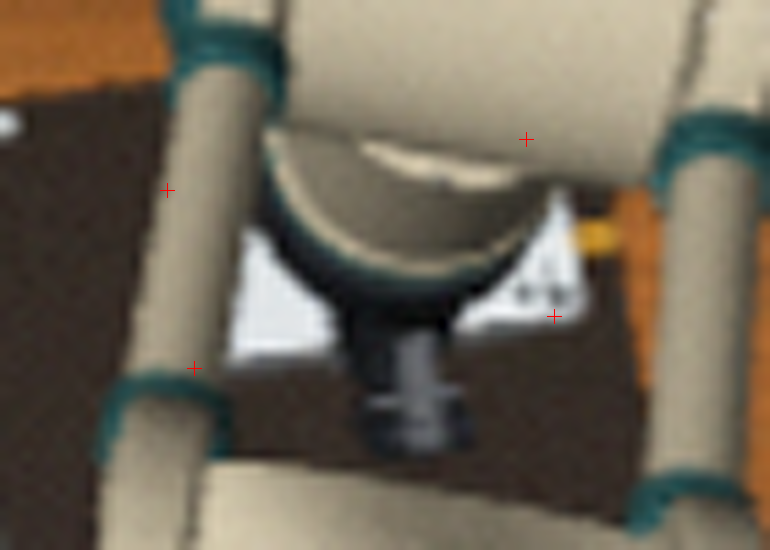

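View pics/s10.png

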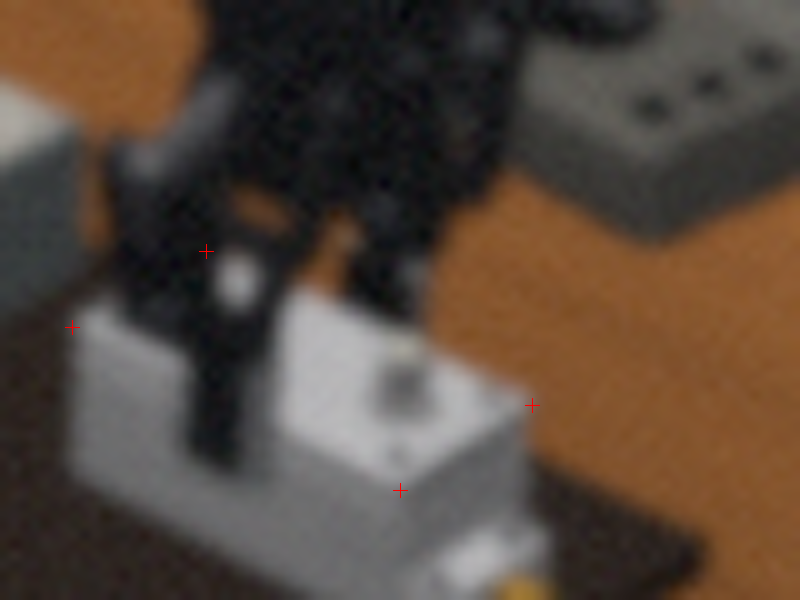

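View pics/t10full.png

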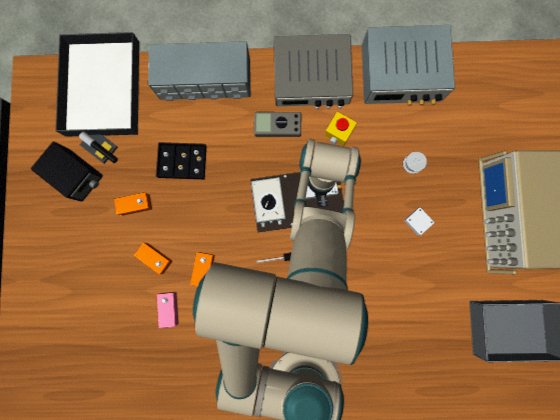

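The side view shows the lid's near corner within about 1.5 mm of the computed home, and the top view shows its near edge on the mark. The lid now butts on the short stop, and nothing else has moved. I'll hold for a moment to check it is steady.

{"fn": "send_rows", "kwargs": {"commands": [[[0,0,0,0,0,0],[0,0,0,0,0,0],[0,0,0,0,0,0],[0,0,0,0,0,0],[0,0,0,0,0,0],[0,0,0,0,0,0],[0,0,0,0,0,0],[0,0,0,0,0,0]]]}}

```text
time: 17.78
eef_pos: [0.5915, -0.0556, 0.06]
tool_rot: [3.136, 0.186, -0.004]
wrist_force: [-20.0, 12.7, 9.0]
gripper_width: 0.0486
```

```bash
python3 st.py
```

```text
pos [ 0.5915 -0.0556  0.06  ] t 17.7833 F [-19.96  12.65   9.04] w 0.0486 q [-0.21  0.47  1.73 -0.    0.95 -0.33]
yaw 6.8 rows: 0.04618329996920961 0.021810260149128378
shift [-0.009, -0.003, 0.0] turn [0.0, 0.002, 0.0]
T [2.12 3.26 0.09] Ftool [-18.35 -14.92  -9.  ]
```

Steady. A residual 0.2° tilt remains, so I'll trim it.

{"fn": "send_rows", "kwargs": {"commands": [[[0,0,0.001,0,0.002,0],[0,0,0.002,0,0.004,0],[0,0,0.002,0,0.004,0],[0,0,0.002,0,0.004,0],[0,0,0.002,0,0.004,0],[0,0,0.002,0,0.004,0]]]}}

```text
time: 18.28
eef_pos: [0.5913, -0.0556, 0.0599]
tool_rot: [3.136, 0.187, 0.005]
wrist_force: [-18.6, 13.3, 11.2]
gripper_width: 0.0483
```

```bash
python3 st.py
```

```text
pos [ 0.5913 -0.0556  0.0599] t 18.2833 F [-18.59  13.29  11.24] w 0.0483 q [-0.21  0.47  1.73  0.    0.94 -0.33]
yaw 6.83 rows: 0.042830973666774325 0.026424470939002895
shift [-0.008, -0.003, -0.001] turn [0.0, -0.002, 0.0]
T [2.09 3.58 0.16] Ftool [-16.84 -15.4  -11.3 ]
```

{"fn": "send_rows", "kwargs": {"commands": [[[0.001,0,0,0,-0.002,0],[0.002,0,0,0,-0.002,0],[0.002,0,0,0,-0.002,0],[0.002,0,0,0,-0.002,0],[0.002,0,0,0,-0.002,0],[0.002,0,0,0,-0.002,0]]]}}

```text
time: 18.78
eef_pos: [0.5914, -0.0556, 0.0599]
tool_rot: [3.136, 0.187, -0.0]
wrist_force: [-20.3, 13.0, 12.3]
gripper_width: 0.048
```

```bash
python3 st.py; python3 -c "
from h import *
manip.job_done()"; python3 st.py
```

```text
pos [ 0.5914 -0.0556  0.0599] t 18.7833 F [-20.31  13.02  12.26] w 0.048 q [-0.21  0.47  1.73 -0.    0.94 -0.33]
yaw 6.84 rows: 0.04560438515663532 0.007038931045581837
shift [-0.009, -0.003, -0.0] turn [0.0, 0.0, 0.0]
T [2.02 3.48 0.21] Ftool [-18.62 -15.34 -12.26]
the job is handed in; nothing more can be done
the job is handed in; nothing more can be done
```

I turned the selector clockwise to its on position. I then gripped the grey socket box, carried it lid up to the nest, slid it into the corner and handed the job in while still gripping and pressing it. The run took 18.8 s.

**Checks that agreed:**
- **Selector:** the top view showed its white line at the left (on) mark.
- **Stops:** motion had stalled against both, with about 19 N pressing on the long stop and 15 N on the short stop. The tool's tilt was under 0.1° and its yaw matched the fixture's.
- **Other things:** the last top view showed nothing else moved. The arm hid part of the bench, including some of the screwdriver.

**Checks that were weaker or disagreed:**
- **Spring contacts:** their travel could not be read directly. That both are fully pushed in is inferred from the stall and the forces.
- **Position:** the final tool position is 1.8 mm in x and 0.6 mm in y past the camera estimate of home. That is within the roughly 2 mm calibration.
- **Forces:** the long-stop push is a little above the suggested 10–15 N. The box also bears down with about 12 N.

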